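# Point out where the last cherry goes

### The job

Show your helper where the last cherry goes: with the gripper pointing straight down, first point at the middle of the small bowl that holds the cherries, with the fingertips about 2 cm above its rim, for two seconds; then lift well clear (10 cm or more) and point in the same way, about 2 cm above the icing, at the middle of the one iced cake that has no cherry. Finish there, still pointing at that cake after two seconds. Touch and move nothing, and do not come down over, or pass low across, any of the other cakes or the empty bowl.

Things in the scene. Friction and masses are not known exactly. Their poses are not given: they have to be found in the camera images.
- cake_bare_top (a point): centre of the top of the icing on the ONE cake that has no cherry, 66 mm above the table; z up
- cake_bare: the cake without a cherry: a small round loose sponge cake, 69 mm across at the icing, 42 mm from underside to icing top, brown with white set icing; all five are alike but for the cherry. Origin at the centre of its underside, z up. The five are dealt at random to five places on the rack: its middle and four around it, centres at least 84 mm apart
- rack: round black wire cooling rack, fixed, 300 mm across, its top 24 mm above the table; origin at its centre on the table, z up
- cake_1: an iced cake like the others with a dark red cherry (a ball 21 mm across) on its middle, the cherry's top 61 mm above the cake's underside and 85 mm above the table; origin at the centre of its underside, z up
- cake_1_top (a point): centre of the top of the icing of cake_1, under its cherry, 42 mm above the cake's underside; z up
- cake_2: an iced cake like the others with a dark red cherry (a ball 21 mm across) on its middle, the cherry's top 61 mm above the cake's underside and 85 mm above the table; origin at the centre of its underside, z up
- cake_2_top (a point): centre of the top of the icing of cake_2, under its cherry, 42 mm above the cake's underside; z up
- cake_3: an iced cake like the others with a dark red cherry (a ball 21 mm across) on its middle, the cherry's top 61 mm above the cake's underside and 85 mm above the table; origin at the centre of its underside, z up
- cake_3_top (a point): centre of the top of the icing of cake_3, under its cherry, 42 mm above the cake's underside; z up
- cake_4: an iced cake like the others with a dark red cherry (a ball 21 mm across) on its middle, the cherry's top 61 mm above the cake's underside and 85 mm above the table; origin at the centre of its underside, z up
- cake_4_top (a point): centre of the top of the icing of cake_4, under its cherry, 42 mm above the cake's underside; z up
- cherry_bowl_rim (a point): centre of the mouth of the small bowl that holds cherries, level with its rim, 42 mm above the table; z up
- cherry_bowl: small round terracotta bowl, 96 mm across and 42 mm high, loose, with ten dark red cherries heaped in it (they stay in the bowl and reach just to the height of the rim); origin at the centre of its underside
- empty_bowl_rim (a point): centre of the mouth of the empty small bowl, level with its rim, 42 mm above the table; z up
- empty_bowl: small terracotta bowl of the same shape and size, loose, but empty; it may stand in either of the two bowl places. Origin at the centre of its underside
- icing_bowl: larger blue bowl with icing, 180 mm across, 80 mm high, loose, on the table beyond the work; origin at the centre of its underside
- cutter: steel ring pastry cutter, 68 mm across, 35 mm high, loose, on the table at the left, beside the small bowls; origin at the centre of its underside
- spoon: wooden spoon, about 250 mm long and under 40 mm high, lying loose on the table to the right of the rack
Things that resemble listed ones, but are neither listed nor needed, are in the scene too. What is shaped like the cherry_bowl but blue or yellow is not meant.

How it is judged (in metres and radians):
On the way, in this order (a step that is already met when the one before it is completed fails the run):
1. points down at the bowl of cherries from just above, and stays (horizontal distance between the grasp point and cherry_bowl_rim below 0.022 m and z of the grasp point in the frame of cherry_bowl_rim between 0.022 and 0.06 m and angle between the grasp point's own z axis and vertical above 2.6 rad), for 1.5 s.
2. lifts well clear between the two (z of the grasp point in the frame of cherry_bowl_rim above 0.09 m).
3. points down at the cake without a cherry from just above, and stays (horizontal distance between the grasp point and cake_bare_top below 0.022 m and z of the grasp point in the frame of cake_bare_top between 0.022 and 0.06 m and angle between the grasp point's own z axis and vertical above 2.6 rad), for 1.5 s.
At the end, for the whole second after the job is handed in: The tool, within about 30 degrees of straight down, still points at the cake without a cherry: TCP within 22 mm sideways of the middle of its icing and 22 to 60 mm above it (fingertips about 3 to 41 mm above); all cakes and loose things are within 5 mm of where they started (all of step 3 and distance of each of cake_bare, cake_1, cake_2, cake_3, cake_4, cherry_bowl, empty_bowl, icing_bowl, cutter, spoon from where it was at the start of the episode below 0.005 m and linear speed of each of cake_bare, cherry_bowl below 0.02 m/s); the robot touches nothing.
It fails at once if the robot touches something (contact force between any of the fingers, the arm and anything else above 0.3 N).
It fails at once if a cake, bowl or tool is moved, lifted or carried (by more than 8 mm) (distance of any of cake_bare, cake_1, cake_2, cake_3, cake_4, cherry_bowl, empty_bowl, icing_bowl, cutter, spoon from where it was at the start of the episode above 0.008 m).
It fails at once if the tool comes down over the middle of a cake that has its cherry (TCP within 22 mm sideways and less than 70 mm above its icing) or of the empty bowl (less than 60 mm above its rim) ((horizontal distance between the grasp point and cake_1_top below 0.022 m and z of the grasp point in the frame of cake_1_top below 0.07 m) or (horizontal distance between the grasp point and cake_2_top below 0.022 m and z of the grasp point in the frame of cake_2_top below 0.07 m) or (horizontal distance between the grasp point and cake_3_top below 0.022 m and z of the grasp point in the frame of cake_3_top below 0.07 m) or (horizontal distance between the grasp point and cake_4_top below 0.022 m and z of the grasp point in the frame of cake_4_top below 0.07 m) or (horizontal distance between the grasp point and empty_bowl_rim below 0.022 m and z of the grasp point in the frame of empty_bowl_rim below 0.06 m)).
It also fails if it takes over 48 s, if anything falls off the work surface, if the arm or the gripper's body presses on something with over 40 N, if the wrist force passes 120 N, or if a joint passes its speed limit or range.

### The arm

A 6-joint arm with a two-finger parallel gripper is mounted at the origin on the work surface. World frame = base frame: x ahead of the robot, y to its left, z up, the work surface at z = 0. Lengths are in m, angles in degrees, forces in N, time in s.
With the tool pointing down it reaches from about 0.4 to 0.825 m from the base axis. Payload 7 kg.
Tool frame: the origin (TCP) lies between the finger pads, 19 mm behind the fingertips; this is the grasp point; z points along the fingers, y is the line along which they close (so a half turn about z gives the same grasp; the last joint's range is limited). The gripper opens to 88 mm and grips with 3 to 60 N. Pads are 19 mm wide; open, the fingers measure 130 mm over their backs; the gripper's body (78 mm by 193 mm) begins 47 mm behind the grasp point.
Start: joints at [-53.107, 20.546, 0.682, 0, -70.136, -16.507], TCP at [0.235, -0.633, 0.245] pointing down, gripper open.
Joint ranges: [-176.03, 176.03], [-82.01, 121.73], [-58.28, 71.71], [-173.87, 95.51], [-174.79, -0.11], [-173.66, 173.66]. Speed limits (degrees/s): [136.94, 136.94, 172.46, 180, 180, 180].

### API

Orientations are given as [roll, pitch, yaw] about the fixed x, y, z axes, in that order (R = Rz(yaw) Ry(pitch) Rx(roll)).
In Python, from plant import r, optics, job gives the robot as it stands.
- The arm moves only by the shell command python3 -m crank 'ROWS' [FORCE]. ROWS is JSON, a list of rows, each an object with "xyz": the shift along the tool's x, y, z in units of 30 mm (1.0 is 30 mm), a list of three; "delta_rot": the turn, a rotation vector about the tool's x, y, z in degrees, a list of three; "claw": the closure, from 0 (fully open) to 1 (shut). A call has 1 to 20 rows; each row is the pose to reach, as a shift and turn from the pose commanded when the call began, along the tool's axes at that moment; what a row does not reach only later rows make up. A row lasts 1/8 s, in which the tool goes at most 62.5 mm and 10.7 degrees, less where a joint would pass 70% of its speed; a pose out of reach is approached as far as the arm can. A call with a gripper value outside its range is refused whole. The fingers move at their own pace and stop on an object; FORCE is the grip in N (left out, the last holds). Time passes only in rows, so rows that repeat a pose let the fingers close. It gives the time, the measured TCP pose, the force, the opening and the grip force at its end, in the units of the state.
- r.get_state(): the state, without advancing time (a new reading comes with each control period).
- optics.capture(name): name is "scene" or "top"; returns a dict with "img" (420x560x3 uint8, blue, green, red), "fovy" (degrees; the focal length in pixels is half the picture's height over the tangent of half this angle, whatever the lens; pixels are square), "cx", "cy" (the principal point, pixels), "eye" and "rotation" of the camera in the world. Camera axes: x right, y up, looking along -z (the intrinsics and any distortion apply to the point x, -y, -z); pixel columns grow to the right and rows downward; lengths in m; the calibration is good to about 2 mm. A picture is of the moment at which its call begins. There is no depth.
- job.close_job(): hands the job in; it is judged then, once.
The state is a dict: "time_s": time; "joints": joint angles; "qd": joint speeds; "joint_torque": joint torques, N m; "tcp_pos": TCP position; "eef_rot": TCP orientation; "contact_force": force on the tool from outside, world axes, zero at the start; "moment": the same for the moment, N m; "gripper_width": finger opening in m; "gripper_force": force on a finger pad.
Only numpy, scipy, OpenCV 4.12 (cv2) and the standard library are available. Lean on these libraries where they do the work, as an engineer would, in place of code of your own. Each camera call takes 0.05 s, during which the arm holds its last target. There are 200 camera calls.

## Working session

There is one attempt and no reset: what is moved stays moved. The work goes in short steps, Python scripts to look and compute and a shell command to move; the robot and the scene stay as the last step left them, time stands still between calls to the robot, and variables do not carry over. Pictures are saved under pics/ and viewed, at most 10 in all, crops included, and the job is handed in when it is done.

```bash
mkdir -p pics; python3 - <<'E'
from plant import r, optics, job
import cv2
for n in("scene","top"):
    c=optics.capture(n); cv2.imwrite(f"pics/{n}0.png",c["img"])
    print({k:v for k,v in c.items() if k!="img"})
s=r.get_state();print(s["time_s"],s["tcp_pos"],s["eef_rot"])
E
```

```text
{'fovy': 54.56314255757145, 'cx': 272.5484396775134, 'cy': 214.1329243312888, 'eye': array([ 1.09521651, -0.20387405,  1.05759061]), 'rotation': array([32.77473794,  0.5138078 , 72.49260598])}
{'fovy': 44.480991502052895, 'cx': 281.0165093536538, 'cy': 209.85860773860725, 'eye': array([ 0.2469209 , -0.03407961,  1.74193981]), 'rotation': array([  7.79118877,   1.06730143, -91.60535395])}
0.1 [ 0.23499577 -0.63233309  0.24453428] [ 1.79916524e+02 -6.34026944e-03 -1.59617702e+02]
```

View pics/scene0.png

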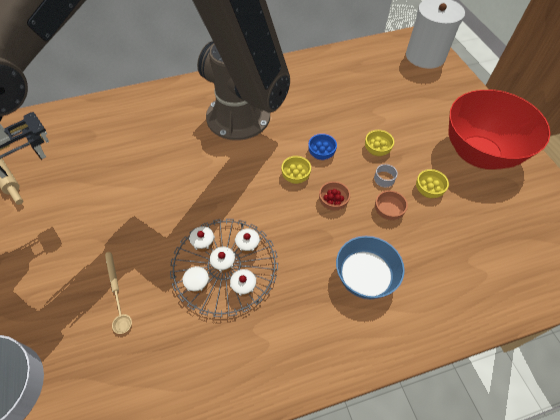

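View pics/top0.png

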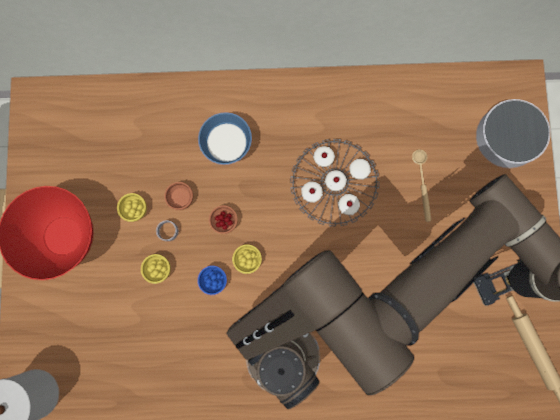

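The only terracotta bowl holding cherries is at scene (334,196), top (224,219). The other terracotta bowl, at scene (391,205), top (180,195), is empty, and the yellow and blue bowls are decoys. Four cakes have a cherry. The bare one is at scene (195,279), top (360,169). I'll localise these and confirm them in a crop.

```bash
cat > h.py <<'E'
import numpy as np, cv2
from scipy.spatial.transform import Rotation as R
def ray(c,u,v,z):
    f=210/np.tan(np.radians(c["fovy"]/2))
    d=R.from_euler("xyz",c["rotation"],degrees=True).as_matrix()@np.array([(u-c["cx"])/f,-(v-c["cy"])/f,-1])
    return c["eye"]+d*(z-c["eye"][2])/d[2]
E
python3 - <<'E'
from plant import optics
from h import *
P={"scene":dict(cherry=(334,196,.042),empty=(391,205,.042),bare=(195,279,.066),cA=(201,238,.066),cB=(247,240,.066),cC=(222,258,.066),cD=(243,282,.066)),
"top":dict(cherry=(224,219,.042),empty=(180,195,.042),bare=(360,169,.066),cA=(349,204,.066),cB=(312,192,.066),cC=(336,181,.066),cD=(324,156,.066))}
crops=[]
for n in P:
    c=optics.capture(n);im=c["img"];hsv=cv2.cvtColor(im,cv2.COLOR_BGR2HSV)
    for k,(u,v,z) in P[n].items():
        w=26 if z<.05 else 16
        sub=hsv[v-w:v+w,u-w:u+w].astype(int)
        H,S,V=sub[...,0],sub[...,1],sub[...,2]
        m=((S<70)&(V>150)) if z>.05 else (((H<8)|(H>172))&(S>90))
        nl,lab,st,ce=cv2.connectedComponentsWithStats(m.astype(np.uint8))
        i=1+st[1:,4].argmax(); hull=cv2.convexHull(np.argwhere(lab==i)[:,::-1].astype(np.int32))
        (x,y),(a,b),_=cv2.fitEllipse(hull) if len(hull)>4 else ((0,0),(0,0),0)
        uu,vv=u-w+x,v-w+y
        print(n,k,np.round([uu,vv,a,b],1),ray(c,uu,vv,z).round(4),"byeye",ray(c,u,v,z).round(3))
    for k in("cherry","bare"):
        u,v,_=P[n][k];crops.append(cv2.resize(im[v-35:v+35,u-50:u+50],(400,280),interpolation=cv2.INTER_CUBIC))
cv2.imwrite("pics/crop.png",np.vstack([np.hstack(crops[:2]),np.hstack(crops[2:])]))
E
```

```text
scene cherry [333.4 196.8  16.5  20.8] [0.4658 0.1795 0.042 ] byeye [0.464 0.182 0.042]Traceback (most recent call last):
  File "<stdin>", line 14, in <module>
ValueError: attempt to get argmax of an empty sequence
```

```bash
cat > m.py <<'E'
from plant import optics
from h import *
P={"scene":dict(cherry=(334,196,.042),empty=(391,205,.042),bare=(195,279,.066),cA=(201,238,.066),cB=(247,240,.066),cC=(222,258,.066),cD=(243,282,.066)),
"top":dict(cherry=(224,219,.042),empty=(180,195,.042),bare=(360,169,.066),cA=(349,204,.066),cB=(312,192,.066),cC=(336,181,.066),cD=(324,156,.066))}
crops=[]
for n in P:
    c=optics.capture(n);im=c["img"];hsv=cv2.cvtColor(im,cv2.COLOR_BGR2HSV)
    for k,(u,v,z) in P[n].items():
        w=22 if z<.05 else 16
        sub=hsv[v-w:v+w,u-w:u+w].astype(int)
        H,S,V=sub[...,0],sub[...,1],sub[...,2]
        wood=np.median(hsv[v-w-4:v-w,u-w:u+w,0])
        m=((S<70)&(V>140)) if z>.05 else (((H<wood-3)|(H>170))&(S>60))
        nl,lab,st,ce=cv2.connectedComponentsWithStats(m.astype(np.uint8))
        print(n,k,wood,hsv[v,u],end=" ")
        if nl<2: print("none",ray(c,u,v,z).round(3)); continue
        i=1+st[1:,4].argmax(); x0,y0,a,b=st[i,:4]
        uu,vv=u-w+x0+(a-1)/2,v-w+y0+(b-1)/2
        print(np.round([uu,vv,a,b],1),ray(c,uu,vv,z).round(4),"byeye",ray(c,u,v,z).round(3))
    for k in("cherry","bare"):
        u,v,_=P[n][k];crops.append(cv2.resize(im[v-35:v+35,u-50:u+50],(400,280),interpolation=cv2.INTER_CUBIC))
cv2.imwrite("pics/crop.png",np.vstack([np.hstack(crops[:2]),np.hstack(crops[2:])]))
E
python3 m.py
```

```text
scene cherry 14.0 [178 208  92] [334.  195.5  31.   28. ] [0.4618 0.183  0.042 ] byeye [0.464 0.182 0.042]
scene empty 15.0 [ 10 131 200] [391. 205.  33.  31.] [0.5467 0.3323 0.042 ] byeye [0.547 0.332 0.042]
scene bare 13.0 [ 30   7 242] [195.5 278.   28.   25. ] [ 0.6124 -0.2738  0.066 ] byeye [ 0.615 -0.276  0.066]
scene cA 14.0 [ 12  25 151] [201.5 238.   26.   23. ] [ 0.4985 -0.2333  0.066 ] byeye [ 0.498 -0.235  0.066]
scene cB 14.5 [ 11  27 151] [247. 239.  25.  23.] [ 0.5405 -0.1129  0.066 ] byeye [ 0.544 -0.114  0.066]
scene cC 15.0 [  1  93 102] [222. 258.  25.  25.] [ 0.5766 -0.1934  0.066 ] byeye [ 0.577 -0.193  0.066]
scene cD 14.0 [  2  88 102] [242.5 281.5  26.   26. ] [ 0.6597 -0.1584  0.066 ] byeye [ 0.661 -0.157  0.066]
top cherry 13.0 [179 199 109] [223. 219.  27.  27.] [0.4555 0.1857 0.042 ] byeye [0.455 0.182 0.042]
top empty 13.0 [  9 128 183] [178.5 195.5  28.   28. ] [0.5397 0.3348 0.042 ] byeye [0.541 0.33  0.042]
top bare 13.0 [ 30   6 227] [359.5 169.   22.   21. ] [ 0.606  -0.2737  0.066 ] byeye [ 0.606 -0.275  0.066]
top cA 13.0 [178 188 136] [348.5 204.   22.   21. ] [ 0.4897 -0.2319  0.066 ] byeye [ 0.49  -0.234  0.066]
top cB 13.0 [179 194 126] [311.5 191.5  22.   22. ] [ 0.5352 -0.1118  0.066 ] byeye [ 0.534 -0.113  0.066]
top cC 14.0 [179 194 121] [335.  180.5  23.   22. ] [ 0.5697 -0.1909  0.066 ] byeye [ 0.568 -0.194  0.066]
top cD 13.0 [179 189 128] [323.5 156.5  22.   22. ] [ 0.6524 -0.156   0.066 ] byeye [ 0.654 -0.158  0.066]
```

View pics/crop.png

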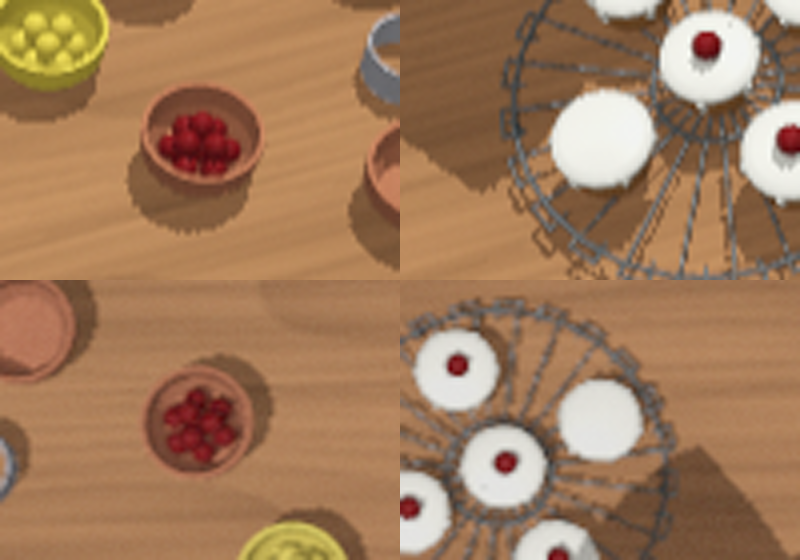

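The crop confirms it: the terracotta bowl with red cherries and the cake without a cherry match in both views. The two cameras agree to about 7 mm. Averaged positions are cherry bowl ≈ (0.458, 0.185) and bare cake ≈ (0.609, −0.274), which is 90 mm from the middle cake, so it fits. I'll swing high with the fingers nearly closed, staying outside the 0.4 m inner reach.

```bash
python3 -m crank '[{"xyz":[-0.2,0.2,-0.2],"delta_rot":[0,0,0],"claw":0.8},{"xyz":[-0.7,0.7,-0.2],"delta_rot":[0,0,0],"claw":0.8},{"xyz":[-1.4,1.4,-0.2],"delta_rot":[0,0,0],"claw":0.8},{"xyz":[-2.2,2.1,-0.2],"delta_rot":[0,0,0],"claw":0.8},{"xyz":[-3,2.9,-0.2],"delta_rot":[0,0,0],"claw":0.8},{"xyz":[-3.8,3.7,-0.2],"delta_rot":[0,0,0],"claw":0.8},{"xyz":[-4.6,4.4,-0.2],"delta_rot":[0,0,0],"claw":0.8},{"xyz":[-5.4,5.2,-0.2],"delta_rot":[0,0,0],"claw":0.8},{"xyz":[-6.2,6,-0.2],"delta_rot":[0,0,0],"claw":0.8},{"xyz":[-7,6.7,-0.2],"delta_rot":[0,0,0],"claw":0.8},{"xyz":[-7.8,7.5,-0.2],"delta_rot":[0,0,0],"claw":0.8},{"xyz":[-8.6,8.3,-0.2],"delta_rot":[0,0,0],"claw":0.8},{"xyz":[-9.3,9,-0.2],"delta_rot":[0,0,0],"claw":0.8},{"xyz":[-9.8,9.5,-0.2],"delta_rot":[0,0,0],"claw":0.8},{"xyz":[-10.1,9.7,-0.2],"delta_rot":[0,0,0],"claw":0.8},{"xyz":[-10.2,9.8,-0.2],"delta_rot":[0,0,0],"claw":0.8},{"xyz":[-10.2,9.8,-0.2],"delta_rot":[0,0,0],"claw":0.8}]'
cat >> h.py <<'E'
def go(x,y,z):
    from plant import r
    s=r.get_state(); M=R.from_euler("xyz",s["eef_rot"],degrees=True)
    print(s["tcp_pos"].round(4) if hasattr(s["tcp_pos"],"round") else s["tcp_pos"],s["time_s"],"units",(M.inv().apply(np.array([x,y,z])-s["tcp_pos"])/.03).round(2))
E
python3 -c "from h import *;go(.458,.185,.25);go(.458,.185,.082)"
```

```text
time_s: 2.38
tcp_pos: [0.4194, -0.2505, 0.2514]
eef_rot: [180.0, -0.0, -159.6]
contact_force: [-0.3, -0.8, 0.4]
gripper_width: 0.0178
gripper_force: 0.0
[ 0.4194 -0.2505  0.2514] 2.375 units [-6.27 13.16  0.05]
[ 0.4194 -0.2505  0.2514] 2.375 units [-6.27 13.16  5.65]
```

```bash
python3 -m crank '[{"xyz":[-0.2,0.4,0],"delta_rot":[0,0,0],"claw":0.8},{"xyz":[-0.5,1,0],"delta_rot":[0,0,0],"claw":0.8},{"xyz":[-0.9,1.8,0],"delta_rot":[0,0,0],"claw":0.8},{"xyz":[-1.3,2.7,0],"delta_rot":[0,0,0],"claw":0.8},{"xyz":[-1.7,3.6,0],"delta_rot":[0,0,0],"claw":0.8},{"xyz":[-2.2,4.6,0],"delta_rot":[0,0,0],"claw":0.8},{"xyz":[-2.7,5.6,0],"delta_rot":[0,0,0],"claw":0.8},{"xyz":[-3.2,6.6,0],"delta_rot":[0,0,0],"claw":0.8},{"xyz":[-3.6,7.6,0],"delta_rot":[0,0,0],"claw":0.8},{"xyz":[-4.1,8.6,0],"delta_rot":[0,0,0],"claw":0.8},{"xyz":[-4.6,9.6,0],"delta_rot":[0,0,0],"claw":0.8},{"xyz":[-5,10.5,0],"delta_rot":[0,0,0],"claw":0.8},{"xyz":[-5.4,11.4,0],"delta_rot":[0,0,0],"claw":0.8},{"xyz":[-5.8,12.2,0],"delta_rot":[0,0,0],"claw":0.8},{"xyz":[-6.1,12.8,0],"delta_rot":[0,0,0],"claw":0.8},{"xyz":[-6.27,13.16,0.3],"delta_rot":[0,0,0],"claw":0.8},{"xyz":[-6.27,13.16,1],"delta_rot":[0,0,0],"claw":0.8},{"xyz":[-6.27,13.16,2],"delta_rot":[0,0,0],"claw":0.8},{"xyz":[-6.27,13.16,2.7],"delta_rot":[0,0,0],"claw":0.8},{"xyz":[-6.27,13.16,3],"delta_rot":[0,0,0],"claw":0.8}]'
python3 - <<'E'
from plant import optics
from h import *
go(.458,.185,.082)
c=optics.capture("scene");cv2.imwrite("pics/a.png",cv2.resize(c["img"][110:260,230:430],(800,600)))
E
```

```text
time_s: 4.88
tcp_pos: [0.4576, 0.1842, 0.1598]
eef_rot: [-180.0, -0.1, -159.7]
contact_force: [0.7, -0.0, 0.2]
gripper_width: 0.0174
gripper_force: 0.0
[0.4576 0.1842 0.1598] 4.875 units [-0.03  0.02  2.59]
```

View pics/a.png

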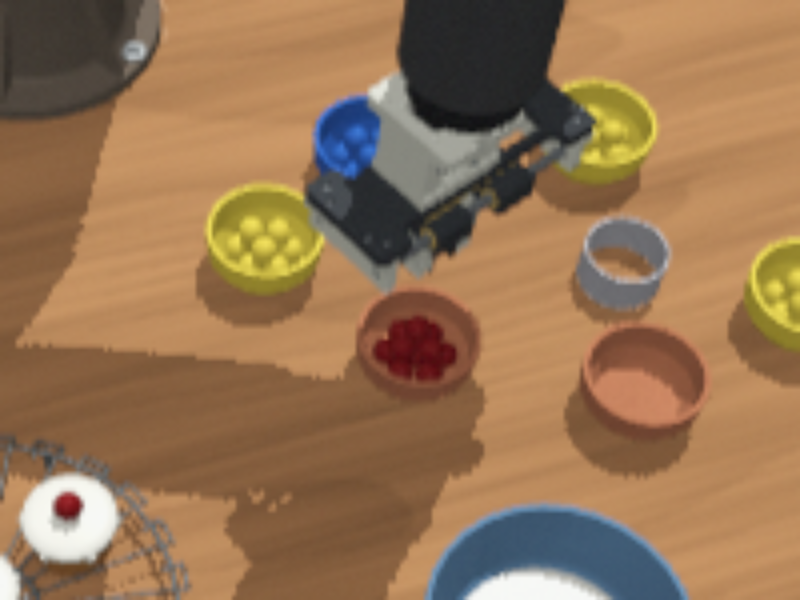

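```bash
python3 -m crank '[{"xyz":[-0.03,0.02,0.2],"delta_rot":[0,0,0],"claw":0.8},{"xyz":[-0.03,0.02,0.6],"delta_rot":[0,0,0],"claw":0.8},{"xyz":[-0.03,0.02,1.1],"delta_rot":[0,0,0],"claw":0.8},{"xyz":[-0.03,0.02,1.6],"delta_rot":[0,0,0],"claw":0.8},{"xyz":[-0.03,0.02,2],"delta_rot":[0,0,0],"claw":0.8},{"xyz":[-0.03,0.02,2.3],"delta_rot":[0,0,0],"claw":0.8},{"xyz":[-0.03,0.02,2.5],"delta_rot":[0,0,0],"claw":0.8},{"xyz":[-0.03,0.02,2.55],"delta_rot":[0,0,0],"claw":0.8}]'
python3 - <<'E'
from plant import optics
from h import *
go(.458,.185,.082)
ims=[]
for n,(u,v) in dict(scene=(334,190),top=(224,219)).items():
    c=optics.capture(n);f=210/np.tan(np.radians(c["fovy"]/2))
    p=R.from_euler("xyz",c["rotation"],degrees=True).inv().apply(np.array([.458,.185,.063])-c["eye"])
    q=(c["cx"]+f*p[0]/-p[2],c["cy"]-f*p[1]/-p[2]);print(n,q)
    s=cv2.resize(c["img"][v-35:v+35,u-35:u+35],(400,400))
    cv2.drawMarker(s,(int((q[0]-u+35.5)*400/70),int((q[1]-v+35.5)*400/70)),(0,255,0),0,10,1);ims.append(s)
cv2.imwrite("pics/b.png",np.hstack(ims))
E
```

```text
time_s: 5.92
tcp_pos: [0.4589, 0.1859, 0.0845]
eef_rot: [-180.0, -0.0, -159.6]
contact_force: [-0.0, -0.0, 0.5]
gripper_width: 0.0179
gripper_force: 0.0
[0.4589 0.1859 0.0845] 5.925 units [ 0.04 -0.02  0.08]
scene (np.float64(334.9552284928623), np.float64(190.3087797545518))
top (np.float64(222.36374146256145), np.float64(217.48224934261427))
```

View pics/b.png

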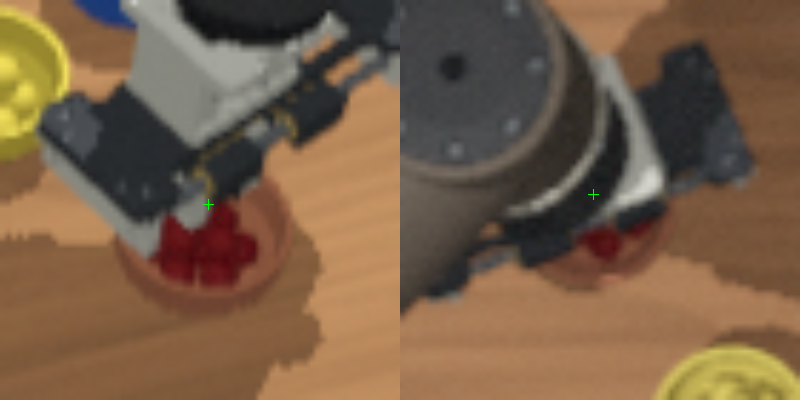

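The fingertips, at crop (190–200, 220), sit over the middle of the cherry bowl within a few mm of the predicted mark, with nothing touching. I'll hold for 2 s and then lift.

```bash
python3 -m crank '[{"xyz":[0,0,0],"delta_rot":[0,0,0],"claw":0.8},{"xyz":[0,0,0],"delta_rot":[0,0,0],"claw":0.8},{"xyz":[0,0,0],"delta_rot":[0,0,0],"claw":0.8},{"xyz":[0,0,0],"delta_rot":[0,0,0],"claw":0.8},{"xyz":[0,0,0],"delta_rot":[0,0,0],"claw":0.8},{"xyz":[0,0,0],"delta_rot":[0,0,0],"claw":0.8},{"xyz":[0,0,0],"delta_rot":[0,0,0],"claw":0.8},{"xyz":[0,0,0],"delta_rot":[0,0,0],"claw":0.8},{"xyz":[0,0,0],"delta_rot":[0,0,0],"claw":0.8},{"xyz":[0,0,0],"delta_rot":[0,0,0],"claw":0.8},{"xyz":[0,0,0],"delta_rot":[0,0,0],"claw":0.8},{"xyz":[0,0,0],"delta_rot":[0,0,0],"claw":0.8},{"xyz":[0,0,0],"delta_rot":[0,0,0],"claw":0.8},{"xyz":[0,0,0],"delta_rot":[0,0,0],"claw":0.8},{"xyz":[0,0,0],"delta_rot":[0,0,0],"claw":0.8},{"xyz":[0,0,0],"delta_rot":[0,0,0],"claw":0.8},{"xyz":[0,0,0],"delta_rot":[0,0,0],"claw":0.8}]'
python3 -m crank '[{"xyz":[0,0,-0.2],"delta_rot":[0,0,0],"claw":0.8},{"xyz":[0,0,-0.7],"delta_rot":[0,0,0],"claw":0.8},{"xyz":[0,0,-1.4],"delta_rot":[0,0,0],"claw":0.8},{"xyz":[0,0,-2.2],"delta_rot":[0,0,0],"claw":0.8},{"xyz":[0,0,-3],"delta_rot":[0,0,0],"claw":0.8},{"xyz":[0,0,-3.8],"delta_rot":[0,0,0],"claw":0.8},{"xyz":[0,0,-4.6],"delta_rot":[0,0,0],"claw":0.8},{"xyz":[0,0,-5.3],"delta_rot":[0,0,0],"claw":0.8},{"xyz":[0,0,-5.5],"delta_rot":[0,0,0],"claw":0.8},{"xyz":[0,0,-5.5],"delta_rot":[0,0,0],"claw":0.8}]'
python3 -c "from h import *;go(.609,-.274,.25);go(.609,-.274,.106)"
```

```text
time_s: 8.15
tcp_pos: [0.459, 0.1859, 0.0849]
eef_rot: [-180.0, -0.0, -159.6]
contact_force: [-0.4, 0.0, 0.1]
gripper_width: 0.0176
gripper_force: 0.0
time_s: 9.4
tcp_pos: [0.4588, 0.186, 0.2499]
eef_rot: [180.0, 0.0, -159.6]
contact_force: [-0.9, -0.8, -0.7]
gripper_width: 0.0176
gripper_force: 0.0
[0.4588 0.186  0.2499] 9.4 units [ 6.500e-01 -1.612e+01 -1.000e-02]
[0.4588 0.186  0.2499] 9.4 units [  0.65 -16.12   4.79]
```

```bash
python3 -m crank '[{"xyz":[0,-0.3,0],"delta_rot":[0,0,0],"claw":0.8},{"xyz":[0,-0.9,0],"delta_rot":[0,0,0],"claw":0.8},{"xyz":[0.1,-1.8,0],"delta_rot":[0,0,0],"claw":0.8},{"xyz":[0.1,-2.8,0],"delta_rot":[0,0,0],"claw":0.8},{"xyz":[0.2,-3.8,0],"delta_rot":[0,0,0],"claw":0.8},{"xyz":[0.2,-4.8,0],"delta_rot":[0,0,0],"claw":0.8},{"xyz":[0.2,-5.8,0],"delta_rot":[0,0,0],"claw":0.8},{"xyz":[0.3,-6.8,0],"delta_rot":[0,0,0],"claw":0.8},{"xyz":[0.3,-7.8,0],"delta_rot":[0,0,0],"claw":0.8},{"xyz":[0.4,-8.8,0],"delta_rot":[0,0,0],"claw":0.8},{"xyz":[0.4,-9.8,0],"delta_rot":[0,0,0],"claw":0.8},{"xyz":[0.4,-10.8,0],"delta_rot":[0,0,0],"claw":0.8},{"xyz":[0.5,-11.8,0],"delta_rot":[0,0,0],"claw":0.8},{"xyz":[0.5,-12.8,0],"delta_rot":[0,0,0],"claw":0.8},{"xyz":[0.6,-13.8,0],"delta_rot":[0,0,0],"claw":0.8},{"xyz":[0.6,-14.8,0],"delta_rot":[0,0,0],"claw":0.8},{"xyz":[0.65,-15.5,0],"delta_rot":[0,0,0],"claw":0.8},{"xyz":[0.65,-16,0],"delta_rot":[0,0,0],"claw":0.8},{"xyz":[0.65,-16.12,0],"delta_rot":[0,0,0],"claw":0.8},{"xyz":[0.65,-16.12,0],"delta_rot":[0,0,0],"claw":0.8}]'
python3 -m crank '[{"xyz":[0,0,0.2],"delta_rot":[0,0,0],"claw":0.8},{"xyz":[0,0,0.7],"delta_rot":[0,0,0],"claw":0.8},{"xyz":[0,0,1.4],"delta_rot":[0,0,0],"claw":0.8},{"xyz":[0,0,2],"delta_rot":[0,0,0],"claw":0.8},{"xyz":[0,0,2.5],"delta_rot":[0,0,0],"claw":0.8},{"xyz":[0,0,2.9],"delta_rot":[0,0,0],"claw":0.8},{"xyz":[0,0,3],"delta_rot":[0,0,0],"claw":0.8}]'
python3 - <<'E'
from plant import optics
from h import *
go(.609,-.274,.106)
ims=[]
for n,(u,v) in dict(scene=(197,270),top=(358,170)).items():
    c=optics.capture(n)
    ims.append(cv2.resize(c["img"][v-45:v+45,u-45:u+45],(400,400)))
cv2.imwrite("pics/c.png",np.hstack(ims))
E
```

```text
time_s: 11.9
tcp_pos: [0.609, -0.2739, 0.2498]
eef_rot: [180.0, -0.0, -159.6]
contact_force: [-0.4, 1.0, -0.2]
gripper_width: 0.0175
gripper_force: 0.0
time_s: 12.78
tcp_pos: [0.6088, -0.2741, 0.1588]
eef_rot: [180.0, -0.1, -159.6]
contact_force: [0.8, 0.4, -0.4]
gripper_width: 0.0176
gripper_force: 0.0
[ 0.6088 -0.2741  0.1588] 12.775 units [-0.01 -0.    1.76]
```

View pics/c.png

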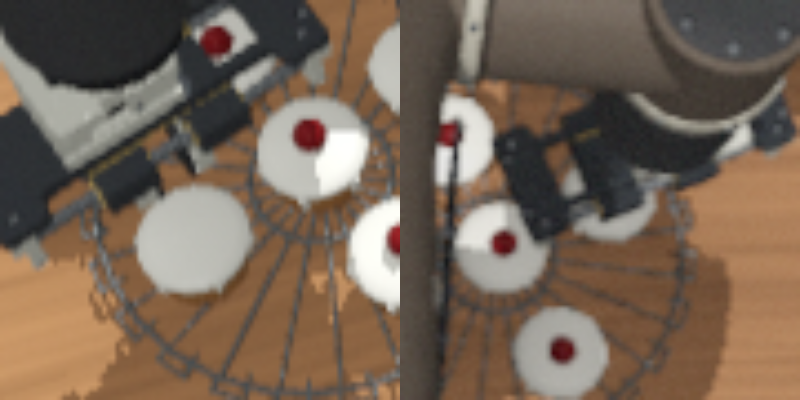

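The fingers are closing in on the bare white cake, at scene crop (194,238), and the cherry cakes are clear to the side. I'll descend the rest of the way.

```bash
python3 -m crank '[{"xyz":[0,0,0.2],"delta_rot":[0,0,0],"claw":0.8},{"xyz":[0,0,0.5],"delta_rot":[0,0,0],"claw":0.8},{"xyz":[0,0,0.9],"delta_rot":[0,0,0],"claw":0.8},{"xyz":[0,0,1.3],"delta_rot":[0,0,0],"claw":0.8},{"xyz":[0,0,1.6],"delta_rot":[0,0,0],"claw":0.8},{"xyz":[0,0,1.75],"delta_rot":[0,0,0],"claw":0.8},{"xyz":[0,0,1.75],"delta_rot":[0,0,0],"claw":0.8}]'
python3 - <<'E'
from plant import optics
from h import *
go(.609,-.274,.106)
ims=[]
for n,(u,v) in dict(scene=(197,270),top=(358,170)).items():
    c=optics.capture(n)
    ims.append(cv2.resize(c["img"][v-35:v+35,u-35:u+35],(400,400)))
cv2.imwrite("pics/d.png",np.hstack(ims))
E
```

```text
time_s: 13.75
tcp_pos: [0.6091, -0.2742, 0.107]
eef_rot: [180.0, -0.0, -159.6]
contact_force: [-0.9, 1.1, 0.3]
gripper_width: 0.0177
gripper_force: 0.0
[ 0.6091 -0.2742  0.107 ] 13.75 units [-0.    0.01  0.03]
```

View pics/d.png

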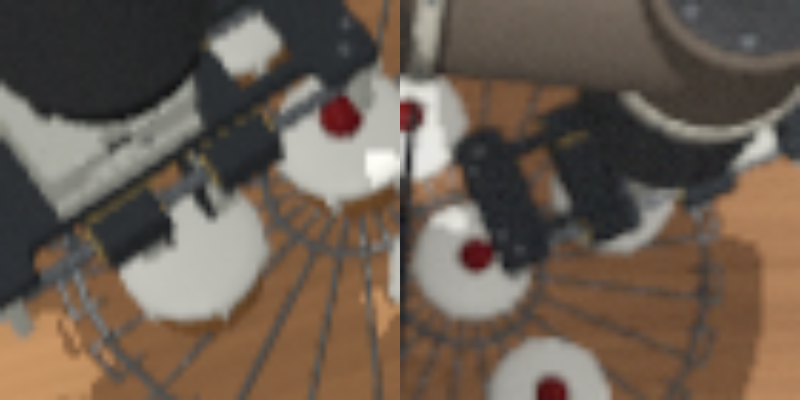

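The fingertip midpoint, at crop (188,228), is over the icing centre allowing for the 2 cm height. I'll hold for 2 s and hand in.

```bash
python3 -m crank '[{"xyz":[0,0,0],"delta_rot":[0,0,0],"claw":0.8},{"xyz":[0,0,0],"delta_rot":[0,0,0],"claw":0.8},{"xyz":[0,0,0],"delta_rot":[0,0,0],"claw":0.8},{"xyz":[0,0,0],"delta_rot":[0,0,0],"claw":0.8},{"xyz":[0,0,0],"delta_rot":[0,0,0],"claw":0.8},{"xyz":[0,0,0],"delta_rot":[0,0,0],"claw":0.8},{"xyz":[0,0,0],"delta_rot":[0,0,0],"claw":0.8},{"xyz":[0,0,0],"delta_rot":[0,0,0],"claw":0.8},{"xyz":[0,0,0],"delta_rot":[0,0,0],"claw":0.8},{"xyz":[0,0,0],"delta_rot":[0,0,0],"claw":0.8},{"xyz":[0,0,0],"delta_rot":[0,0,0],"claw":0.8},{"xyz":[0,0,0],"delta_rot":[0,0,0],"claw":0.8},{"xyz":[0,0,0],"delta_rot":[0,0,0],"claw":0.8},{"xyz":[0,0,0],"delta_rot":[0,0,0],"claw":0.8},{"xyz":[0,0,0],"delta_rot":[0,0,0],"claw":0.8},{"xyz":[0,0,0],"delta_rot":[0,0,0],"claw":0.8},{"xyz":[0,0,0],"delta_rot":[0,0,0],"claw":0.8}]' && python3 -c "from plant import job;print(job.close_job())"
```

```text
time_s: 15.98
tcp_pos: [0.6091, -0.2742, 0.1074]
eef_rot: [180.0, -0.0, -159.6]
contact_force: [0.5, -0.8, 0.8]
gripper_width: 0.0175
gripper_force: 0.0
the job is handed in; nothing more can be done
None
```

I pointed at the cherry bowl for 2 s, lifted about 16 cm, then pointed at the cake without a cherry for 2 s and handed the job in there at 16 s, with no sign of contact in the force readings or pictures; the hand-in returned no verdict.

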